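Roll a vial home into the detector seat with a paddle

TASK

Pick up the hand paddle by its handle and, with its flat face, gently roll the glass vial along the track, over the low ramp and into the pocket at the far end. Press it home there so that the sprung stop gives a few millimetres for a moment; push lightly, since the glass must not be squeezed hard or sent rolling fast, and do not touch it with the gripper. Then ease off, leave the vial resting in the pocket and stand the paddle upright back on its black rubber pad, without disturbing the other things on the bench.

Things in the scene. Friction and masses are not known exactly. Their poses are not given: they have to be found in the camera images.
- track: Level aluminium track fixed to the bench, 400 mm long (x), 84 wide (y), placed and turned anew each time. Origin: centre of its underside, on the bench. x runs along it in the rolling direction, z up. Rolling floor 20 mm above the bench; rails 70 mm apart inside rise to 32 mm; the -x end is open. The vial must stay on the floor between the rails and never pass 0.25 m/s.
- seat_zone (a point): Point on the track floor at track x = 70 mm. The steel seat is clamped hereabouts; its true place is NOT measured: its ramp begins at track x = 50 to 90 mm. From there the ramp rises over 28 mm to a crest 5 mm above the floor, drops in 3.5 mm to a flat pocket 1.5 mm above the floor; 52 mm from the ramp's beginning is the sprung stop's face, 69 mm a fixed grey block 35 mm high.
- track_end (a point): Point on the track floor at its +x end. Forces: rolling and climbing the ramp take under 2 N. In the pocket the vial has 1 to 2 mm of play; the stop starts to give at 2.4 N, then 1 mm per 0.8 N (more when moved fast), hard end at 12 mm, 12 N. Pressed home: paddle pushes over 4 N for 0.3 s. Over 14 N spoils the glass. Eased off, the stop returns the vial, which stays in the pocket.
- vial_mid (a point): Amber glass vial with white cap, lying across the track floor at track x = -115 to -65 mm. Glass 28 mm in diameter, 46 long; with cap (23 in diameter) 60 long; 30 to 65 g. The point is its centre, on the axis, 14 mm above what it lies on; y is its long axis, cap to -y; x and z turn as it rolls. Lying in the pocket the point is 35.5 mm above the bench.
- paddle_mid (a point): White paddle standing on the pad, 104 mm high, 140 g. The point: 52 mm above its underside, on the handle's upright line; z up, +x where the flat face looks. Face 48 mm wide (y), 45 high from the underside, 24 in front (+x) of the point; foot to 24 behind. Black handle 18 (x) by 24 (y), 42 to 104 above the underside: grasp near its top. Push with the underside 8 to 12 mm above the track floor.
- pad: Flat black rubber pad fixed on the bench, 85 by 85 mm, 4 mm thick, the paddle's standing place. Origin at the centre of its underside, on the bench; z up, x and y along its edges.
Not all that is in view belongs to the job. Leave any purple or red look-alike of the part that bears vial_mid alone.

How it is judged:
By the outcome, as a careful person would: the job done as asked, in the order asked, and still so for the second after the job is handed in, with the robot touching nothing.
It also fails if it takes over 64 s, if anything falls off the work surface, if the arm or the gripper's body presses on something with over 40 N, if the wrist force passes 120 N, or if a joint passes its speed limit or range.

ROBOT

A 6-joint arm with a two-finger parallel gripper is mounted at the origin on the work surface. World frame = base frame: x ahead of the robot, y to its left, z up, the work surface at z = 0. Lengths are in mm, angles in degrees, forces in N, time in s.
With the tool pointing down it reaches from about 300 to 850 mm from the base axis. Payload 4.2 kg.
Tool frame: the origin (TCP) lies on the centre line of the jaws, within the pads' length; the fingertips stand 14 mm ahead of it and the grasp point (between the pads) lies 5 mm behind it; z points along the fingers, y is the line along which they close (so a half turn about z gives the same grasp; the last joint's range is limited). The gripper opens to 91 mm and grips with 3 to 60 N. Pads are 32 mm wide; open, the fingers measure 118 mm over their backs; the gripper's body (76 mm by 178 mm) begins 60 mm behind the grasp point.
Start: joints at [-76.49, 18.312, 89.639, -0, 72.044, -1.146], TCP at [145.488, -556.305, 227.976] pointing down, gripper open.
Joint ranges: [-177.97, 177.97], [-48.28, 115.42], [12.27, 149.76], [-77.06, 257.06], [2.81, 150.46], [-146.56, 146.56]. Speed limits (degrees/s): [147.25, 147.25, 180, 180, 180, 180].

INTERFACE

Orientations are given as [roll, pitch, yaw] about the fixed x, y, z axes, in that order (R = Rz(yaw) Ry(pitch) Rx(roll)).
In Python, from workcell import env gives the robot as it stands.
- The arm moves only by the tool arm_command, never from a script. Its argument "motion" is a list of rows, each an object with "offset": the shift along the tool's x, y, z in m, a list of three; "spin": the turn about the tool's z in rad. In form: [{"offset": [tx, ty, tz], "spin": spin}, ...]. A call has 1 to 5 rows; each row shifts and turns the commanded pose from where the row before left it, along the tool's axes as they then stand; what a row does not reach is not made up. A row lasts 1/8 s, in which the tool goes at most 62.5 mm and 10.7 degrees, less where a joint would pass 70% of its speed; a pose out of reach is approached as far as the arm can. A call with a gripper value outside its range is refused whole. "jaw" is the finger opening in m, from 0 to 0.0912, set as the call begins (left out, the last holds). The fingers move at their own pace and stop on an object; "newtons" is the grip in N (left out, the last holds). Time passes only in rows, so rows that do not move let the fingers close. It gives the time, the measured TCP pose, the force, the opening and the grip force at its end, in the units of the state.
- env.state(): the state, without advancing time (a new reading comes with each control period).
- env.grab_frame(name): name is "scene" or "top"; returns (picture, depth): 420x560x3 uint8, blue, green, red; 420x560 float32, mm along the optical axis (not along the pixel's ray), 0 where there is no reading.
- env.camera_model(name): a dict with "fx", "fy", "cx", "cy" (pixels), "k1" (the pictures are not rectified: a ray, as slopes to the right and down, at radius r is drawn at 1 + k1 r^2 times it, then the intrinsics apply), "eye" and "rotation" of the camera in the world. Camera axes: x right, y down, z forward; pixel columns grow to the right and rows downward; lengths in mm; the calibration is good to about 2 mm. A picture is of the moment at which its call begins. camera_model takes no time and is no camera call.
- env.job_done(): hands the job in; it is judged then, once.
Trained networks look in the newest picture that a camera, given by its name, has taken for a name from the list of things; names that differ only in an ending like _2 or _b are one class to them, and where a whole thing is asked for, a point or a joint stands for the part that bears it (a point fixed in the world has none). Each returns a list of dicts, best first, with "score" (0 to 1); they miss things now and then, are a little off and sometimes report something else, mostly with a low value. They report only what shows in the picture. A call takes as long as a camera call. They do not tell look-alikes from the thing itself.
- env.boxes_of(camera, target): "bbox" ([left, top, right, bottom] in pixels, round what is visible of it).
- env.pinpoint(camera, target): "location" ([column, row] in pixels: a listed point, or the origin of a listed thing).
The state is a dict: "time_s": time; "qpos": joint angles; "qvel": joint speeds; "effort": joint torques, N m; "ee_pos": TCP position; "ee_rot": TCP orientation; "force": force on the tool from outside, world axes, zero at the start; "torque": the same for the moment, N m; "gripper_width": finger opening in mm; "gripper_force": force on a finger pad.
Only numpy, scipy, OpenCV 4.12 (cv2) and the standard library are available. Lean on these libraries where they do the work, as an engineer would, in place of code of your own. Each camera call takes 0.05 s, during which the arm holds its last target. There are 200 camera calls.

## Working session

There is one attempt and no reset: what is moved stays moved. The work goes in short steps, Python scripts to look and compute and a tool call to move; the robot and the scene stay as the last step left them, time stands still between calls to the robot, and variables do not carry over. Pictures are saved under pics/ and viewed, at most 10 in all, crops included, and the job is handed in when it is done.

Besides the shell and the picture viewer there is one more tool, called as name(argument=value, ...), one argument or row to a line, values as JSON. arm_command: Moves the arm, as the interface text tells. Its arguments: {"type":"object","properties":{"motion":{"type":"array"},"jaw":{"type":"number"},"newtons":{"type":"number"}},"required":["motion"]}

```bash
mkdir -p pics; cat > h.py <<'E'
import numpy as np, cv2
from workcell import env
def cam(n):
    c=env.camera_model(n); return c,np.array(c["rotation"]),np.array(c["eye"])
def ray(n,uv):
    c,R,e=cam(n); d=np.array([(uv[0]-c["cx"])/c["fx"],(uv[1]-c["cy"])/c["fy"]]); s=d.copy()
    for _ in range(20): s=d/(1+c["k1"]*(s@s))
    return e,R@np.array([s[0],s[1],1.])
def onz(n,uv,z):
    e,d=ray(n,uv); return e+d*(z-e[2])/d[2]
def proj(n,p):
    c,R,e=cam(n); q=R.T@(np.array(p)-e); s=q[:2]/q[2]; s=s*(1+c["k1"]*(s@s))
    return s*[c["fx"],c["fy"]]+[c["cx"],c["cy"]]
def cloud(n,depth):
    c,R,e=cam(n); h,w=depth.shape
    u,v=np.meshgrid(np.arange(w),np.arange(h)); d=np.stack([(u-c["cx"])/c["fx"],(v-c["cy"])/c["fy"]],-1); s=d.copy()
    for _ in range(20): s=d/(1+c["k1"]*(s**2).sum(-1,keepdims=True))
    q=np.concatenate([s,np.ones((h,w,1))],-1)*depth[...,None]
    return q@R.T+e
E
python3 - <<'E'
from h import *
for n in("scene","top"):
    im,d=env.grab_frame(n); cv2.imwrite(f"pics/{n}0.png",im); np.save(f"{n}0.npy",d); c=cam(n); print(n,c[2],c[1].round(3).tolist(),c[0]["fx"],c[0]["k1"])
    for t in("track","seat_zone","track_end","vial_mid","paddle_mid","pad"):
        z={"track":0,"seat_zone":20,"track_end":20,"vial_mid":34,"paddle_mid":56,"pad":0}[t]
        for r in env.pinpoint(n,t)[:3]: print(t,np.round(r["location"],1),round(r["score"],2),onz(n,r["location"],z).round(1))
print(env.state())
E
```

```text
scene [ 861.59525278 -409.27171739  466.36052002] [-123.414, 0.564, 36.207] 384.48364525669825 -0.07550876485449144Traceback (most recent call last):
  File "<stdin>", line 6, in <module>
  File "h.py", line 10, in onz
    e,d=ray(n,uv); return e+d*(z-e[2])/d[2]
                                       ~^^^
IndexError: invalid index to scalar variable.
```

View pics/scene0.png

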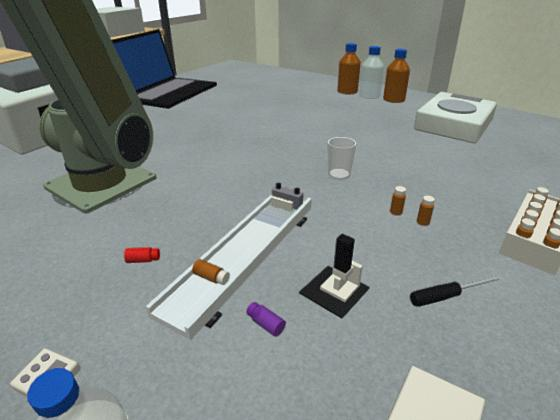

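The scene view shows the track running from (170,315) to (290,195), with the amber vial at (210,271) and the seat at about (283,200). The paddle stands on its pad at (343,265), and the red and purple decoys lie at (142,255) and (266,318). The camera rotation is given as roll, pitch, yaw, so I'm fixing the helper.

```bash
sed -i 's/c,np.array(c\["rotation"\])/c,Rot.from_euler("xyz",c["rotation"],degrees=True).as_matrix()/; 1a from scipy.spatial.transform import Rotation as Rot' h.py
python3 - <<'E'
from h import *
for n in("scene","top"):
    im,d=env.grab_frame(n); cv2.imwrite(f"pics/{n}0.png",im); np.save(f"{n}0.npy",d); c=cam(n); print(n,c[2],c[1].round(3).tolist(),c[0]["fx"],c[0]["k1"])
    for t in("track","seat_zone","track_end","vial_mid","paddle_mid","pad"):
        z={"track":0,"seat_zone":20,"track_end":20,"vial_mid":34,"paddle_mid":56,"pad":0}[t]
        for r in env.pinpoint(n,t)[:3]: print(t,np.round(r["location"],1),round(r["score"],2),onz(n,r["location"],z).round(1))
print(env.state())
E
```

```text
scene [ 861.59525278 -409.27171739  466.36052002] [[0.807, 0.319, -0.497], [0.591, -0.449, 0.67], [-0.01, -0.835, -0.551]] 384.48364525669825 -0.07550876485449144
track [242.8 256.3] 0.88 [482.7  -6.8   0. ]
seat_zone [261.7 227.6] 0.97 [472.9  63.8  20. ]
track_end [296.6 199.1] 0.58 [469.9 191.6  20. ]
vial_mid [208.9 273.5] 0.73 [ 493.2 -101.8   34. ]
vial_mid [268.9 318. ] 0.7 [ 629.3 -118.4   34. ]
vial_mid [146.7 256.8] 0.69 [ 375.  -135.8   34. ]
paddle_mid [342.7 263.8] 0.8 [670.1  23.4  56. ]
pad [333.7 293.2] 0.61 [666.6   8.9  -0. ]
pad [297.5 198.6] 0.39 [452.9 221.6   0. ]
pad [260.1 227.6] 0.32 [452.8  83.1  -0. ]
top [429.31801073  80.88805244 851.39020529] [[0.008, -0.993, 0.118], [-0.999, -0.012, -0.032], [0.033, -0.118, -0.992]] 509.3536966783193 -0.18651506917285743
track [317.7 238.8] 0.84 [488.5  -5.4   0. ]
track [277.1 245.4] 0.58 [476.7  62.7   0. ]
seat_zone [275.2 246.5] 0.85 [473.8  66.2  20. ]
track_end [317.2 243.6] 0.57 [479.2  -2.6  20. ]
vial_mid [389.9 332.1] 0.87 [ 335.9 -119.9   34. ]
vial_mid [378.8 166.2] 0.8 [ 607.6 -104.    34. ]
vial_mid [375.2 236.5] 0.72 [490.7 -96.2  34. ]
paddle_mid [300.2 123.5] 0.94 [671.   28.5  56. ]
pad [304.4 137. ] 0.95 [664.   17.5   0. ]
{'time_s': 0.8, 'qpos': array([-7.64908923e+01,  1.83094572e+01,  8.96380260e+01,  2.21338890e-03,
        7.20440468e+01, -1.14598978e+00]), 'qvel': array([ 3.33473830e-03, -3.82348933e-02, -3.56991243e-02,  3.54772858e-05,
        7.65731547e-02, -9.26776688e-02]), 'effort': array([ 1.64271783e-04, -4.12305701e+01, -2.32219791e+01,  7.29624834e-02,
        3.74805846e-02,  1.06923869e-05]), 'ee_pos': array([ 145.49092037, -556.30912913,  228.00704988]), 'ee_rot': array([ 1.79991490e+02, -1.93586155e-03,  1.46544155e+01]), 'force': array([-0.98864206,  0.36096919, -0.11684444]), 'torque': array([-0.04985855,  0.03513347,  0.02846732]), 'gripper_force': 0.0, 'gripper_width': 90.9422834637695}
```

View pics/top0.png

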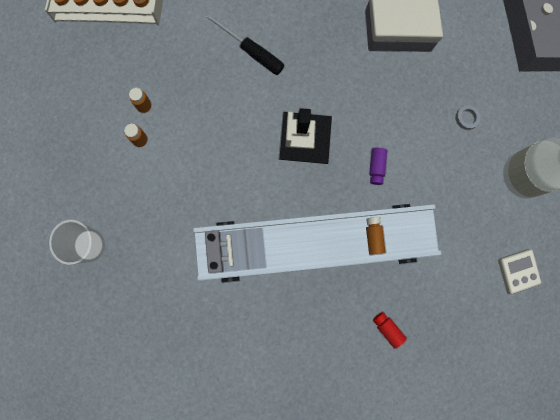

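The top view shows the track lying nearly along world +y (image left), with the ramp starting at col 265 and the stop at col 230. The vial is at (376,236) with its cap up, and the paddle is at (302,125). Next I measure the track edges, ramp, vial and paddle precisely.

```bash
python3 - <<'E'
from h import *
im=cv2.imread("pics/top0.png"); d=np.load("top0.npy"); P=cloud("top",d)
im2=cv2.imread("pics/scene0.png"); d2=np.load("scene0.npy"); P2=cloud("scene",d2)
# track rect from depth
m=(P[...,2]>26)&(P[...,2]<38); m[:, :190]=0; m[:,445:]=0; m[:200]=0;m[285:]=0
q=P[m][:,:2].astype(np.float32); r=cv2.minAreaRect(q); print("rails",m.sum(),r)
# paddle points
for n,Q,I,box in(("top",P,im,(105,165,280,333)),("scene",P2,im2,(230,315,300,370))):
    a,b,c,e=box; q=Q[a:b,c:e].reshape(-1,3)
    k=(abs(q[:,0]-668)<70)&(abs(q[:,1]-22)<70)
    q=q[k]
    for lo,hi in((2,7),(10,20),(20,40),(44,54),(60,90),(95,115)):
        s=q[(q[:,2]>lo)&(q[:,2]<hi)]
        if len(s)>4: r=cv2.minAreaRect(s[:,:2].astype(np.float32)); print(n,lo,hi,len(s),np.round(r[0],1),np.round(r[1],1),round(r[2],1),s[:,2].mean().round(1))
print("track profile along row 250, cols:")
for c in range(200,300,4): print(c,P[250,c].round(0),end=' ')
a=cv2.resize(im[100:172,265:345],None,fx=5,fy=5,interpolation=2); b=cv2.resize(im2[225:320,295:375],None,fx=4,fy=4,interpolation=2)
o=np.zeros((380,720,3),np.uint8); o[:360,:400]=a; o[:380,400:720]=b; cv2.imwrite("pics/c1.png",o)
cv2.imwrite("pics/c2.png",cv2.resize(im[200:285,190:390],None,fx=4,fy=4,interpolation=2))
E
```

```text
rails 2361 ((481.8407287597656, -4.294952392578125), (85.01152801513672, 400.8542785644531), 6.348031044006348)
top 2 7 1486 [668.5  14.3] [106.8  91. ] 0.5 4.6
top 10 20 265 [667.   26.4] [48.7 47. ] 87.9 11.7
top 20 40 47 [667.3  31.4] [38.3 46.5] 86.7 32.8
top 44 54 228 [670.3  42.3] [44.3 34.3] 21.3 49.0
top 60 90 71 [662.5  31.2] [25.7 12.9] 40.8 75.0
top 95 115 199 [667.3  26.2] [18.3 24.5] 86.6 108.0
scene 2 7 1199 [663.6  15.3] [87.8 86.7] 85.4 3.7
scene 10 20 240 [669.7  24.1] [50.9 48.5] 87.1 12.6
scene 20 40 218 [679.   28.2] [48.5 18.9] 48.7 30.8
scene 44 54 148 [677.5  30.1] [44.8 20.7] 60.0 48.2
scene 60 90 270 [672.4  18.2] [28.3 14.1] 31.1 75.2
scene 95 115 214 [669.5  23.1] [19.4 24.3] 86.5 103.5
track profile along row 250, cols:
200 [467. 189.  21.] 204 [467. 182.  19.] 208 [465. 171.  58.] 212 [465. 166.  55.] 216 [465. 159.  55.] 220 [466. 153.  53.] 224 [467. 149.  23.] 228 [466. 141.  49.] 232 [467. 136.  35.] 236 [467. 130.  22.] 240 [467. 124.  20.] 244 [467. 117.  21.] 248 [467. 110.  26.] 252 [468. 104.  23.] 256 [468.  97.  24.] 260 [468.  91.  22.] 264 [468.  84.  19.] 268 [468.  78.  20.] 272 [468.  71.  21.] 276 [468.  65.  21.] 280 [468.  58.  21.] 284 [468.  52.  23.] 288 [468.  45.  23.] 292 [468.  39.  21.] 296 [469.  32.  18.]
```

View pics/c1.png

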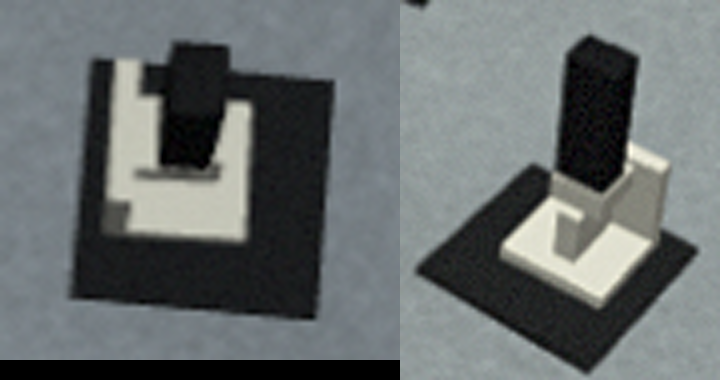

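View pics/c2.png

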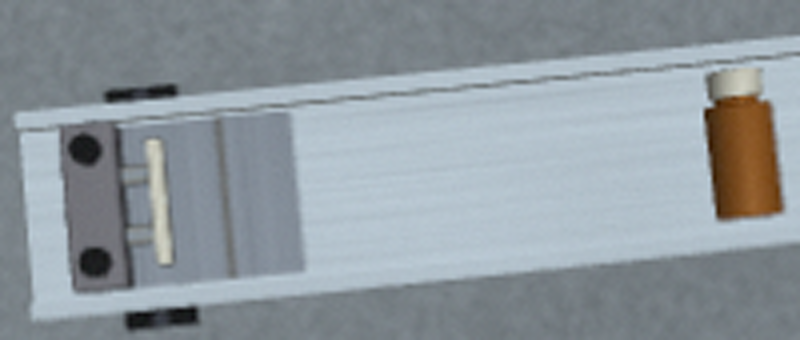

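The paddle stands at about (668.4, 25) with its face yaw at 86.7°. The track centre is at (482, -4) with yaw 96.3°. The flat face looks toward +y, along the rolling direction. I'll grip the handle across its 18 mm faces, which puts the tool yaw at -3.3°.

arm_command(
  motion=[
    {"offset": [0, 0, 0], "spin": 0.157},
    {"offset": [0, 0, 0], "spin": 0.157},
    {"offset": [0.0325, -0.0407, 0], "spin": 0},
    {"offset": [0.0325, -0.0407, 0], "spin": 0},
    {"offset": [0.0325, -0.0407, 0], "spin": 0},
  ],
  jaw=0.09,
)

```text
time_s: 1.42
ee_pos: [250.8, -439.0, 228.0]
ee_rot: [180.0, -0.0, -3.4]
force: [0.5, -1.0, 0.9]
gripper_width: 90.0
gripper_force: 0.0
```

arm_command(
  motion=[
    {"offset": [0.0325, -0.0407, 0], "spin": 0},
    {"offset": [0.0325, -0.0407, 0], "spin": 0},
    {"offset": [0.0325, -0.0407, 0], "spin": 0},
    {"offset": [0.0325, -0.0407, 0], "spin": 0},
    {"offset": [0.0325, -0.0407, 0], "spin": 0},
  ],
)

```text
time_s: 2.05
ee_pos: [425.0, -245.0, 228.2]
ee_rot: [180.0, -0.0, -3.3]
force: [0.9, -0.2, 0.9]
gripper_width: 89.8
gripper_force: 0.0
```

arm_command(
  motion=[
    {"offset": [0.0325, -0.0407, 0], "spin": 0},
    {"offset": [0.0325, -0.0407, 0], "spin": 0},
    {"offset": [0.0325, -0.0407, 0], "spin": 0},
    {"offset": [0.0325, -0.0407, 0], "spin": 0},
    {"offset": [0.0325, -0.0407, 0], "spin": 0},
  ],
)

```text
time_s: 2.68
ee_pos: [599.1, -51.3, 228.1]
ee_rot: [180.0, -0.0, -3.3]
force: [0.1, -0.4, 0.3]
gripper_width: 90.2
gripper_force: 0.0
```

arm_command(
  motion=[
    {"offset": [0.0325, -0.0407, 0], "spin": 0},
    {"offset": [0.0325, -0.0407, 0], "spin": 0},
    {"offset": [0, 0, 0], "spin": 0},
  ],
)

```text
time_s: 3.05
ee_pos: [669.3, 27.7, 226.8]
ee_rot: [-180.0, 0.0, -3.1]
force: [-1.0, -0.2, -0.9]
gripper_width: 90.2
gripper_force: 0.0
```

```bash
cat >> h.py <<'E'
def tool(target,yaw=None):
    "offset (mm) in tool axes to world target, and spin"
    s=env.state(); R=Rot.from_euler("xyz",s["ee_rot"],degrees=True).as_matrix()
    off=R.T@(np.array(target)-s["ee_pos"]); print("t",s["time_s"],"pos",s["ee_pos"].round(1),"rot",s["ee_rot"].round(2),"F",np.round(s["force"],2),"w",round(s["gripper_width"],1),s["gripper_force"])
    print("off mm",off.round(1), "spin", None if yaw is None else np.radians(-(yaw-s["ee_rot"][2])).round(4))
E
python3 - <<'E'
from h import *
tool([668.4,25,90],-3.3)
I=cv2.imread("pics/scene0.png"); P=cloud("scene",np.load("scene0.npy"))
m=(P[...,2]>26)&(P[...,2]<38)&(abs(P[...,0]-482)<75)&(abs(P[...,1]+4)<230)
t=np.radians(96.35); ux=np.array([np.cos(t),np.sin(t)]); uy=np.array([-np.sin(t),np.cos(t)])
q=(P[m][:,:2]-[481.8,-4.3]); a=q@ux;b=q@uy
for nm,s in(("left",(b>30)&(b<50)),("right",(b<-30)&(b>-50))):
    k=s&(abs(a)<190); print("scene",nm,k.sum(),np.polyfit(a[k],b[k],1).round(4), a[s].min(),a[s].max())
# top: image features, edges of the ramp
Z=20
for nm,uv,z in(("ramp+",(190+290/4,200+112/4),20),("ramp-",(190+305/4,200+270/4),20),("crest",(190+218/4,200+118/4),25),("crest",(190+233/4,200+275/4),25),("railNW",(190+15/4,200+113/4),32),("railSW",(190+33/4,200+320/4),32)):
    w=onz("top",uv,z)[:2]-[481.8,-4.3]; print(nm,w@ux,w@uy)
d=np.load("top0.npy");P=cloud("top",d); m=(P[...,2]>26)&(P[...,2]<38)&(abs(P[...,0]-482)<75)&(abs(P[...,1]+4)<230)
q=(P[m][:,:2]-[481.8,-4.3]); a=q@ux;b=q@uy
for nm,s in(("left",(b>30)&(b<50)),("right",(b<-30)&(b>-50))):
    k=s&(abs(a)<190); print("top",nm,k.sum(),np.polyfit(a[k],b[k],1).round(4), a[s].min(),a[s].max())
for c in((448,215),): pass
for uv in((375.5,253.5),(383,217)): pass
im=cv2.imread("pics/top0.png"); h=cv2.cvtColor(im,cv2.COLOR_BGR2HSV); mm=(h[...,1]>150)&(h[...,0]<25)&(h[...,0]>3); mm[:205]=0; mm[280:]=0; mm[:,:340]=0; mm[:,400:]=0
r=cv2.minAreaRect(np.argwhere(mm)[:,::-1].astype(np.float32)); print(r); w=onz("top",r[0],40)[:2]-[481.8,-4.3]; print("vial",w@ux,w@uy)
E
```

```text
t 3.05 pos [669.3  27.7 226.8] rot [-1.7996e+02  1.0000e-02 -3.1200e+00] F [-1.03 -0.22 -0.9 ] w 90.2 0.0
off mm [ -0.8   2.9 136.8] spin 0.0032
scene left 669 [8.00000e-04 3.66907e+01] -202.16440576393683 170.89957629753246
scene right 913 [ 2.20000e-03 -3.95331e+01] -201.69852863978164 198.47738902825992
ramp+ 88.61935387412149 -32.083039206871376
ramp- 88.90606530720278 32.71555508064079
crest 118.00830873212684 -32.08235173664105
crest 118.04750214465409 31.881017913727916
railNW 199.30536269502488 -41.49883814822016
railSW 199.3275980597588 42.10202405300123
top left 1018 [1.00000e-03 3.83654e+01] -199.44797089261542 200.42886933121005
top right 1087 [-5.00000e-04 -3.83874e+01] -200.42787863515204 199.24775504462028
((375.18463134765625, 238.4769287109375), (29.272197723388672, 15.628376007080078), 82.87498474121094)
vial -90.54154598796666 4.80991656086527
```

The ramp begins at track x ≈ 89 mm, so the stop face is at about 141. The vial is at about -91. I'm going down to grasp.

arm_command(
  motion=[
    {"offset": [-0.001, 0.003, 0.04], "spin": 0.003},
    {"offset": [0, 0, 0.04], "spin": 0},
    {"offset": [0, 0, 0.034], "spin": 0},
    {"offset": [0, 0, 0.023], "spin": 0},
    {"offset": [0, 0, 0], "spin": 0},
  ],
)

```text
time_s: 3.68
ee_pos: [664.6, 21.0, 89.1]
ee_rot: [180.0, 0.3, -3.5]
force: [1.0, -0.8, 1.1]
gripper_width: 90.0
gripper_force: 0.0
```

```bash
python3 - <<'E'
from h import *
tool([668.4,25,90],-3.3)
n="scene";im,d=env.grab_frame(n); cv2.imwrite("pics/g.png",cv2.resize(im[170:330,260:440],None,fx=3.5,fy=3.5))
E
```

```text
t 3.675 pos [664.6  21.   89.1] rot [179.96   0.28  -3.55] F [ 1.04 -0.83  1.11] w 90.0 0.0
off mm [ 3.6 -4.3 -0.9] spin -0.0043
```

View pics/g.png

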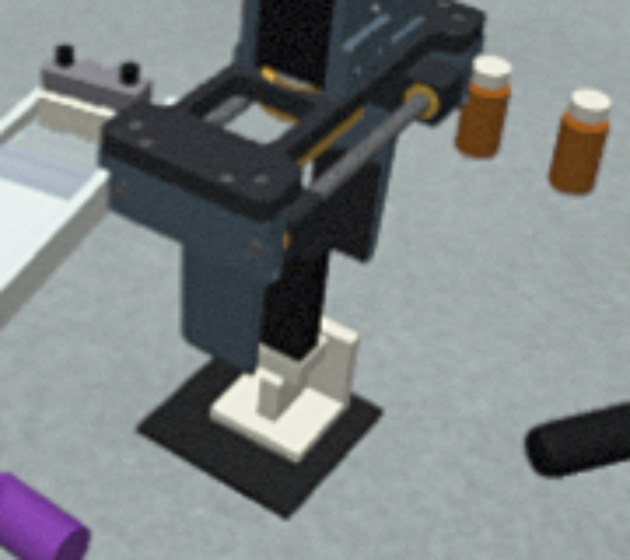

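The fingers straddle the handle about 4 mm off centre. I'll correct that, let it settle, then close.

arm_command(
  motion=[
    {"offset": [0.0035, -0.004, -0.001], "spin": -0.004},
    {"offset": [0, 0, 0], "spin": 0},
    {"offset": [0, 0, 0], "spin": 0},
  ],
)

```text
time_s: 4.1
ee_pos: [670.6, 25.7, 92.8]
ee_rot: [180.0, -0.1, -3.3]
force: [-0.7, 0.3, -0.2]
gripper_width: 90.0
gripper_force: 0.0
```

```bash
python3 - <<'E'
from h import *
tool([668.4,25,90],-3.3)
E
```

```text
t 4.1 pos [670.6  25.7  92.8] rot [ 1.80e+02 -8.00e-02 -3.26e+00] F [-0.73  0.26 -0.15] w 90.0 0.0
off mm [-2.2  0.8  2.8] spin 0.0006
```

arm_command(
  motion=[
    {"offset": [-0.002, 0.001, 0.002], "spin": 0},
    {"offset": [0, 0, 0], "spin": 0},
    {"offset": [0, 0, 0], "spin": 0},
    {"offset": [0, 0, 0], "spin": 0},
    {"offset": [0, 0, 0], "spin": 0},
  ],
  jaw=0.03,
)

```text
time_s: 4.72
ee_pos: [668.2, 24.7, 90.0]
ee_rot: [180.0, -0.0, -3.3]
force: [0.2, 0.1, -0.1]
gripper_width: 42.8
gripper_force: 0.0
```

arm_command(
  motion=[
    {"offset": [0, 0, 0], "spin": 0},
    {"offset": [0, 0, 0], "spin": 0},
    {"offset": [0, 0, 0], "spin": 0},
    {"offset": [0, 0, 0], "spin": 0},
  ],
  jaw=0.0,
  newtons=35,
)

```text
time_s: 5.22
ee_pos: [668.2, 24.8, 89.9]
ee_rot: [180.0, 0.0, -3.3]
force: [0.2, -0.8, -0.3]
gripper_width: 17.9
gripper_force: 35.0
```

```bash
python3 - <<'E'
from h import *
tool([668.4,25,90],-3.3)
E
```

```text
t 5.225 pos [668.2  24.8  89.9] rot [180.     0.    -3.28] F [ 0.21 -0.79 -0.28] w 17.9 34.99917805194855
off mm [ 0.2 -0.2 -0.1] spin 0.0004
```

Grip confirmed at 17.9 mm. The underside sits 86 mm below the TCP. I'll lift, turn to the track yaw, and carry the paddle to behind the vial at track x ≈ -170.

arm_command(
  motion=[
    {"offset": [0, 0, -0.01], "spin": 0},
    {"offset": [0, 0, -0.025], "spin": 0},
    {"offset": [0, 0, -0.025], "spin": 0},
    {"offset": [0, 0, -0.01], "spin": -0.085},
    {"offset": [0, 0, 0], "spin": -0.084},
  ],
)

```text
time_s: 5.85
ee_pos: [668.9, 24.7, 162.0]
ee_rot: [180.0, -0.2, 6.6]
force: [-0.2, -0.2, -1.3]
gripper_width: 17.7
gripper_force: 35.0
```

arm_command(
  motion=[
    {"offset": [-0.0235, 0.0223, 0], "spin": 0},
    {"offset": [-0.0235, 0.0223, 0], "spin": 0},
    {"offset": [-0.0235, 0.0223, 0], "spin": 0},
    {"offset": [-0.0235, 0.0223, 0], "spin": 0},
    {"offset": [-0.0235, 0.0223, 0], "spin": 0},
  ],
)

```text
time_s: 6.48
ee_pos: [563.2, -99.9, 160.6]
ee_rot: [180.0, -0.0, 6.4]
force: [-1.6, -1.1, -0.4]
gripper_width: 17.7
gripper_force: 35.0
```

arm_command(
  motion=[
    {"offset": [-0.0235, 0.0223, 0], "spin": 0},
    {"offset": [-0.0235, 0.0223, 0], "spin": 0},
    {"offset": [-0.0235, 0.0223, 0], "spin": 0},
    {"offset": [0, 0, 0], "spin": 0},
    {"offset": [0, 0, 0], "spin": 0},
  ],
)

```text
time_s: 7.1
ee_pos: [501.8, -173.4, 160.5]
ee_rot: [180.0, -0.1, 6.4]
force: [0.1, -0.3, -1.1]
gripper_width: 17.8
gripper_force: 35.0
```

```bash
python3 - <<'E'
from h import *
tool([501.4,-173.1,116],6.4)
im,d=env.grab_frame("top"); cv2.imwrite("pics/t1.png",im)
im,d=env.grab_frame("scene"); cv2.imwrite("pics/s1.png",im)
E
```

```text
t 7.1 pos [ 501.8 -173.4  160.5] rot [ 1.7999e+02 -7.0000e-02  6.3800e+00] F [ 0.09 -0.26 -1.13] w 17.8 34.99865770339966
off mm [-0.4 -0.3 44.5] spin -0.0003
```

View pics/s1.png

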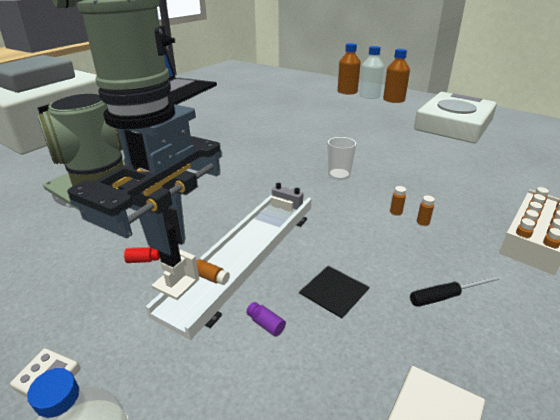

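The paddle hangs upright over the track's open end at (175,280) with the vial ahead of it at (212,271), and the purple and red vials are undisturbed. I'll descend and approach slowly.

arm_command(
  motion=[
    {"offset": [0, 0, 0.012], "spin": 0},
    {"offset": [0, 0, 0.016], "spin": 0},
    {"offset": [0, 0, 0.012], "spin": 0},
    {"offset": [0, 0, 0.0045], "spin": 0},
    {"offset": [0, 0, 0], "spin": 0},
  ],
)

```text
time_s: 7.82
ee_pos: [501.3, -173.4, 115.1]
ee_rot: [-180.0, 0.0, 6.4]
force: [-0.3, 1.2, -1.8]
gripper_width: 18.0
gripper_force: 35.0
```

arm_command(
  motion=[
    {"offset": [0, -0.006, 0], "spin": 0},
    {"offset": [0, -0.006, 0], "spin": 0},
    {"offset": [0, -0.006, 0], "spin": 0},
    {"offset": [0, -0.005, 0], "spin": 0},
    {"offset": [0, -0.004, 0], "spin": 0},
  ],
)

```text
time_s: 8.45
ee_pos: [498.2, -146.3, 115.5]
ee_rot: [180.0, -0.0, 6.4]
force: [0.9, -0.3, -0.8]
gripper_width: 17.8
gripper_force: 35.0
```

arm_command(
  motion=[
    {"offset": [0, -0.004, 0], "spin": 0},
    {"offset": [0, -0.004, 0], "spin": 0},
    {"offset": [0, -0.004, 0], "spin": 0},
    {"offset": [0, -0.004, 0], "spin": 0},
    {"offset": [0, -0.004, 0], "spin": 0},
  ],
)

```text
time_s: 9.07
ee_pos: [496.0, -126.5, 115.4]
ee_rot: [180.0, -0.0, 6.4]
force: [-0.1, -0.0, -1.5]
gripper_width: 17.8
gripper_force: 35.0
```

```bash
cat >> h.py <<'E'
def tr(p,o=(482.5,-4.2),yaw=96.4):
    t=np.radians(yaw); w=np.array(p)[:2]-o; return np.round([w@[np.cos(t),np.sin(t)],w@[-np.sin(t),np.cos(t)]],1)
def st():
    s=env.state(); t=np.radians(96.4); F=s["force"]; print("t",s["time_s"],"paddle track",tr(s["ee_pos"]),"z",s["ee_pos"][2].round(1),"rot",s["ee_rot"].round(2),"Fx",(F[:2]@[np.cos(t),np.sin(t)]).round(2),"Fz",F[2].round(2))
E
python3 - <<'E'
from h import *
st()
im,d=env.grab_frame("scene"); cv2.imwrite("pics/s2.png",im)
for r in env.boxes_of("scene","vial_mid"): print(r)
E
```

```text
t 9.075 paddle track [-123.1    0.2] z 115.4 rot [180.   -0.    6.4] Fx -0.01 Fz -1.48
{'bbox': [250.2, 300.8, 286.9, 337.5], 'score': 0.82}
{'bbox': [126.2, 248.2, 162.1, 261.5], 'score': 0.69}
{'bbox': [217.6, 265.9, 231.7, 281.4], 'score': 0.62}
```

View pics/s2.png

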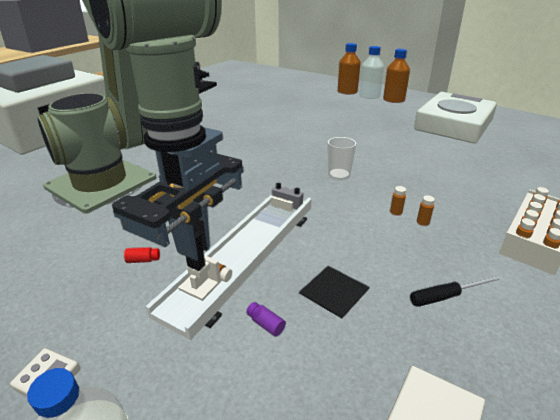

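The paddle has reached the vial; the cap shows at (224,272) right against the face. I'll keep rolling at about 45 mm/s.

arm_command(
  motion=[
    {"offset": [0, -0.005, 0], "spin": 0},
    {"offset": [0, -0.005, 0], "spin": 0},
    {"offset": [0, -0.0055, 0], "spin": 0},
    {"offset": [0, -0.0055, 0], "spin": 0},
    {"offset": [0, -0.0055, 0], "spin": 0},
  ],
)

```text
time_s: 9.8
ee_pos: [493.0, -100.1, 115.5]
ee_rot: [180.0, -0.0, 6.4]
force: [0.7, 0.6, -1.5]
gripper_width: 18.0
gripper_force: 35.0
```

arm_command(
  motion=[
    {"offset": [0, -0.0055, 0], "spin": 0},
    {"offset": [0, -0.0055, 0], "spin": 0},
    {"offset": [0, -0.0055, 0], "spin": 0},
    {"offset": [0, -0.0055, 0], "spin": 0},
    {"offset": [0, -0.0055, 0], "spin": 0},
  ],
)

```text
time_s: 10.42
ee_pos: [490.0, -72.8, 115.5]
ee_rot: [180.0, -0.0, 6.4]
force: [-1.1, -0.2, -1.6]
gripper_width: 18.3
gripper_force: 35.0
```

```bash
cat >> h.py <<'E'
def vial(fn,z=40):
    im,d=env.grab_frame("top"); cv2.imwrite(fn,im); im2,_=env.grab_frame("scene"); cv2.imwrite(fn.replace(".png","s.png"),im2)
    for n,I in(("top",im),("scene",im2)):
        h=cv2.cvtColor(I,cv2.COLOR_BGR2HSV); m=(h[...,1]>130)&(h[...,0]<22)&(h[...,0]>3)&(h[...,2]>40)
        k,l,s,c=cv2.connectedComponentsWithStats(m.astype(np.uint8))
        for i in range(1,k):
            p=tr(onz(n,c[i],z))
            if s[i][4]>8 and abs(p[1])<45 and abs(p[0])<210: print(n,"amber",s[i].tolist(),p,"ends",tr(onz(n,(s[i][0],c[i][1]),z)),tr(onz(n,(s[i][0]+s[i][2],c[i][1]),z)))
E
python3 - <<'E'
from h import *
st(); vial("pics/t3.png")
E
```

```text
t 10.425 paddle track [-69.    0.2] z 115.5 rot [ 1.7999e+02 -1.0000e-02  6.4000e+00] Fx -0.11 Fz -1.57
scene amber [239, 246, 4, 5, 12] [-22.9 -10.9] ends [-23.9  -9.1] [-20.5 -15.2]
```

arm_command(
  motion=[
    {"offset": [0, -0.0055, 0], "spin": 0},
    {"offset": [0, -0.0055, 0], "spin": 0},
    {"offset": [0, -0.0055, 0], "spin": 0},
    {"offset": [0, -0.0055, 0], "spin": 0},
    {"offset": [0, -0.0055, 0], "spin": 0},
  ],
)

```text
time_s: 11.15
ee_pos: [486.9, -45.4, 115.5]
ee_rot: [180.0, -0.0, 6.4]
force: [-0.1, -0.4, -1.6]
gripper_width: 17.8
gripper_force: 35.0
```

arm_command(
  motion=[
    {"offset": [0, -0.0055, 0], "spin": 0},
    {"offset": [0, -0.0055, 0], "spin": 0},
    {"offset": [0, -0.0055, 0], "spin": 0},
    {"offset": [0, -0.0055, 0], "spin": 0},
    {"offset": [0, -0.0055, 0], "spin": 0},
  ],
)

```text
time_s: 11.78
ee_pos: [483.8, -18.1, 115.4]
ee_rot: [180.0, -0.0, 6.4]
force: [0.3, 0.6, -1.9]
gripper_width: 17.8
gripper_force: 35.0
```

arm_command(
  motion=[
    {"offset": [0, -0.0055, 0], "spin": 0},
    {"offset": [0, -0.0055, 0], "spin": 0},
    {"offset": [0, -0.0055, 0], "spin": 0},
    {"offset": [0, -0.0055, 0], "spin": 0},
    {"offset": [0, -0.0055, 0], "spin": 0},
  ],
)

```text
time_s: 12.4
ee_pos: [480.8, 9.2, 115.5]
ee_rot: [180.0, -0.0, 6.4]
force: [-0.1, 1.1, -0.5]
gripper_width: 17.7
gripper_force: 35.0
```

arm_command(
  motion=[
    {"offset": [0, -0.0055, 0], "spin": 0},
    {"offset": [0, -0.0055, 0], "spin": 0},
    {"offset": [0, -0.005, 0], "spin": 0},
    {"offset": [0, -0.004, 0], "spin": 0},
    {"offset": [0, -0.003, 0], "spin": 0},
  ],
)

```text
time_s: 13.02
ee_pos: [478.2, 31.9, 115.5]
ee_rot: [180.0, -0.0, 6.4]
force: [0.6, 0.6, -2.4]
gripper_width: 17.7
gripper_force: 35.0
```

```bash
python3 - <<'E'
from h import *
st(); vial("pics/t4.png")
a=cv2.imread("pics/t4.png")[190:290,170:370]; b=cv2.imread("pics/t4s.png")[160:300,180:340]
o=np.zeros((600,800,3),np.uint8); o[:250,:500]=cv2.resize(a,(500,250)); o[250:600,:400]=cv2.resize(b,(400,350)); cv2.imwrite("pics/v4.png",o)
E
```

```text
t 13.025 paddle track [36.4  0.2] z 115.5 rot [ 1.7999e+02 -1.0000e-02  6.4100e+00] Fx 0.53 Fz -2.38
```

View pics/v4.png

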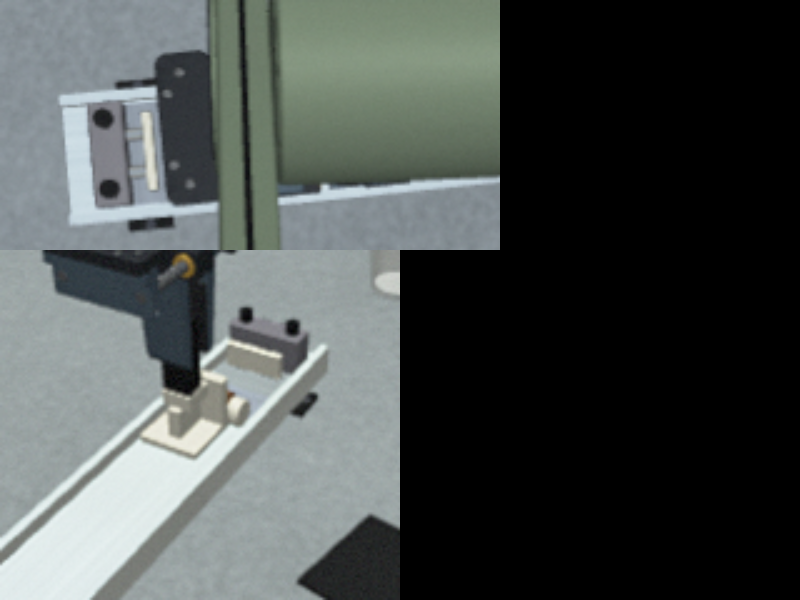

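The vial sits just ahead of the face at the ramp's foot, cap toward the right rail, and the stop and block are clear. I'll climb at 20 mm/s.

arm_command(
  motion=[
    {"offset": [0, -0.0025, 0], "spin": 0},
    {"offset": [0, -0.0025, 0], "spin": 0},
    {"offset": [0, -0.0025, 0], "spin": 0},
    {"offset": [0, -0.0025, 0], "spin": 0},
    {"offset": [0, -0.0025, 0], "spin": 0},
  ],
)

```text
time_s: 13.75
ee_pos: [476.8, 44.3, 115.4]
ee_rot: [180.0, 0.0, 6.4]
force: [-0.7, -0.6, -0.8]
gripper_width: 17.5
gripper_force: 35.0
```

arm_command(
  motion=[
    {"offset": [0, -0.0025, 0], "spin": 0},
    {"offset": [0, -0.0025, 0], "spin": 0},
    {"offset": [0, -0.0025, 0], "spin": 0},
    {"offset": [0, -0.0025, 0], "spin": 0},
    {"offset": [0, -0.0025, 0], "spin": 0},
  ],
)

```text
time_s: 14.38
ee_pos: [475.4, 56.7, 115.4]
ee_rot: [180.0, -0.0, 6.4]
force: [0.5, 0.4, -1.3]
gripper_width: 17.9
gripper_force: 35.0
```

arm_command(
  motion=[
    {"offset": [0, -0.0025, 0], "spin": 0},
    {"offset": [0, -0.0025, 0], "spin": 0},
    {"offset": [0, -0.0025, 0], "spin": 0},
    {"offset": [0, -0.002, 0], "spin": 0},
    {"offset": [0, -0.002, 0], "spin": 0},
  ],
)

```text
time_s: 15.0
ee_pos: [474.1, 68.1, 115.4]
ee_rot: [180.0, -0.0, 6.4]
force: [-0.4, -1.3, -0.9]
gripper_width: 17.8
gripper_force: 35.0
```

```bash
python3 - <<'E'
from h import *
st(); vial("pics/t5.png")
E
```

```text
t 15.0 paddle track [72.8  0.2] z 115.4 rot [179.99  -0.     6.4 ] Fx -1.24 Fz -0.92
```

arm_command(
  motion=[
    {"offset": [0, -0.002, 0], "spin": 0},
    {"offset": [0, -0.0015, 0], "spin": 0},
    {"offset": [0, -0.0015, 0], "spin": 0},
    {"offset": [0, -0.0015, 0], "spin": 0},
    {"offset": [0, -0.0015, 0], "spin": 0},
  ],
)

```text
time_s: 15.72
ee_pos: [473.2, 76.0, 115.4]
ee_rot: [180.0, 0.0, 6.4]
force: [0.6, 0.2, -1.5]
gripper_width: 17.5
gripper_force: 35.0
```

arm_command(
  motion=[
    {"offset": [0, -0.0015, 0], "spin": 0},
    {"offset": [0, -0.0015, 0], "spin": 0},
    {"offset": [0, -0.0015, 0], "spin": 0},
    {"offset": [0, -0.0015, 0], "spin": 0},
  ],
)

```text
time_s: 16.23
ee_pos: [472.6, 82.0, 115.4]
ee_rot: [180.0, 0.0, 6.4]
force: [-1.0, 0.0, -0.3]
gripper_width: 17.8
gripper_force: 35.0
```

```bash
python3 - <<'E'
from h import *
st(); vial("pics/t6.png"); st()
a=cv2.imread("pics/t6.png")[190:290,170:370]; b=cv2.imread("pics/t6s.png")[160:260,220:340]
o=np.zeros((600,720,3),np.uint8); o[:200,:400]=cv2.resize(a,(400,200)); o[200:600,:480]=cv2.resize(b,(480,400)); cv2.imwrite("pics/v6.png",o)
E
```

```text
t 16.225 paddle track [86.7  0.3] z 115.4 rot [179.99   0.     6.41] Fx 0.13 Fz -0.3
t 16.325 paddle track [86.8  0.3] z 115.4 rot [180.     0.     6.41] Fx 0.76 Fz -1.38
```

View pics/v6.png

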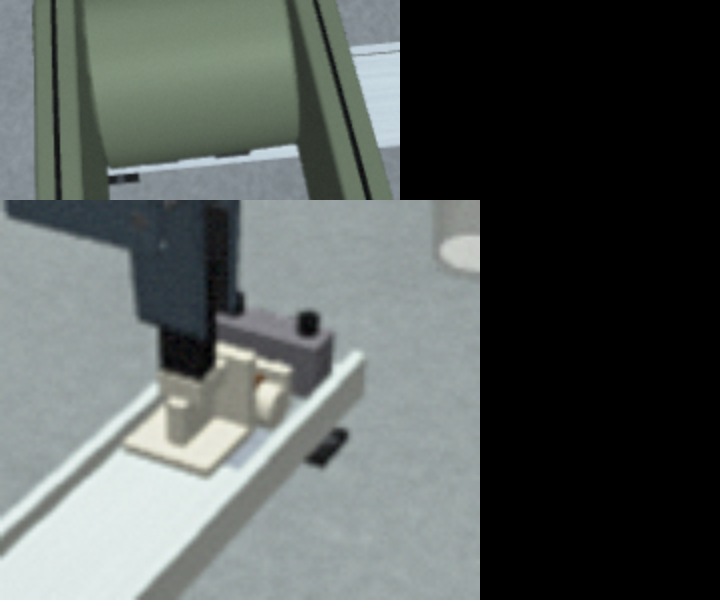

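The vial is now between the paddle face and the stop, in the pocket. I'll press in 1 mm steps and watch the force.

arm_command(
  motion=[
    {"offset": [0, -0.001, 0], "spin": 0},
    {"offset": [0, -0.001, 0], "spin": 0},
  ],
)

```text
time_s: 16.58
ee_pos: [472.4, 83.9, 115.4]
ee_rot: [180.0, 0.0, 6.4]
force: [-0.0, -0.7, -0.9]
gripper_width: 17.7
gripper_force: 35.0
```

arm_command(
  motion=[
    {"offset": [0, -0.001, 0], "spin": 0},
  ],
)

```text
time_s: 16.7
ee_pos: [472.4, 84.3, 115.5]
ee_rot: [179.9, -0.0, 6.4]
force: [0.5, -3.3, -0.8]
gripper_width: 18.1
gripper_force: 35.0
```

arm_command(
  motion=[
    {"offset": [0, -0.001, 0], "spin": 0},
  ],
)

```text
time_s: 16.82
ee_pos: [472.3, 85.2, 115.5]
ee_rot: [179.9, -0.0, 6.4]
force: [0.0, -3.9, -0.4]
gripper_width: 17.9
gripper_force: 35.0
```

arm_command(
  motion=[
    {"offset": [0, -0.001, 0], "spin": 0},
  ],
)

```text
time_s: 16.95
ee_pos: [472.2, 86.2, 115.5]
ee_rot: [179.9, -0.0, 6.4]
force: [0.1, -5.6, 0.3]
gripper_width: 17.7
gripper_force: 35.0
```

```bash
python3 - <<'E'
from h import *
st()
E
```

```text
t 16.95 paddle track [91.   0.2] z 115.5 rot [ 1.7991e+02 -1.0000e-02  6.4400e+00] Fx -5.57 Fz 0.31
```

arm_command(
  motion=[
    {"offset": [0, -0.001, 0], "spin": 0},
    {"offset": [0, -0.001, 0], "spin": 0},
    {"offset": [0, 0, 0], "spin": 0},
  ],
)

```text
time_s: 17.32
ee_pos: [472.0, 88.0, 115.5]
ee_rot: [179.9, -0.0, 6.5]
force: [1.5, -6.5, -0.4]
gripper_width: 17.7
gripper_force: 35.0
```

arm_command(
  motion=[
    {"offset": [0, 0, 0], "spin": 0},
    {"offset": [0, 0, 0], "spin": 0},
  ],
)

```text
time_s: 17.58
ee_pos: [472.0, 88.0, 115.5]
ee_rot: [179.9, -0.0, 6.5]
force: [0.5, -5.3, -0.6]
gripper_width: 17.8
gripper_force: 35.0
```

arm_command(
  motion=[
    {"offset": [0, 0, 0], "spin": 0},
    {"offset": [0, 0, 0], "spin": 0},
  ],
)

```text
time_s: 17.82
ee_pos: [472.0, 88.0, 115.5]
ee_rot: [179.9, -0.0, 6.5]
force: [1.3, -5.2, 0.0]
gripper_width: 17.5
gripper_force: 35.0
```

```bash
python3 - <<'E'
from h import *
st()
E
```

```text
t 17.825 paddle track [92.8  0.2] z 115.5 rot [ 1.7989e+02 -1.0000e-02  6.4500e+00] Fx -5.3 Fz 0.02
```

Pressed home at about 5.4 N for 0.6 s. Now I ease off slowly and back away.

arm_command(
  motion=[
    {"offset": [0, 0.001, 0], "spin": 0},
    {"offset": [0, 0.001, 0], "spin": 0},
    {"offset": [0, 0.001, 0], "spin": 0},
    {"offset": [0, 0.001, 0], "spin": 0},
    {"offset": [0, 0.001, 0], "spin": 0},
  ],
)

```text
time_s: 18.45
ee_pos: [472.4, 84.1, 115.4]
ee_rot: [-180.0, -0.0, 6.4]
force: [0.8, -1.9, -2.1]
gripper_width: 18.0
gripper_force: 35.0
```

arm_command(
  motion=[
    {"offset": [0, 0.001, 0], "spin": 0},
    {"offset": [0, 0.001, 0], "spin": 0},
    {"offset": [0, 0.0015, 0], "spin": 0},
    {"offset": [0, 0.0025, 0], "spin": 0},
    {"offset": [0, 0.004, 0], "spin": 0},
  ],
)

```text
time_s: 19.08
ee_pos: [473.5, 73.8, 115.4]
ee_rot: [180.0, -0.0, 6.4]
force: [-0.4, -0.6, -1.6]
gripper_width: 17.6
gripper_force: 35.0
```

arm_command(
  motion=[
    {"offset": [0, 0.008, 0], "spin": 0},
    {"offset": [0, 0.012, 0], "spin": 0},
    {"offset": [0, 0.012, 0], "spin": 0},
    {"offset": [0, 0.006, 0], "spin": 0},
    {"offset": [0, 0, 0], "spin": 0},
  ],
)

```text
time_s: 19.7
ee_pos: [477.8, 35.6, 115.4]
ee_rot: [-180.0, -0.0, 6.3]
force: [-0.1, 0.8, -0.5]
gripper_width: 17.6
gripper_force: 35.0
```

arm_command(
  motion=[
    {"offset": [0, 0, -0.01], "spin": 0},
    {"offset": [0, 0, -0.015], "spin": 0},
    {"offset": [0, 0, -0.015], "spin": 0},
    {"offset": [0, 0, -0.01], "spin": 0},
    {"offset": [0, 0, 0], "spin": 0},
  ],
)

```text
time_s: 20.32
ee_pos: [478.2, 36.4, 166.3]
ee_rot: [180.0, -0.1, 6.4]
force: [0.1, 0.1, -2.1]
gripper_width: 17.8
gripper_force: 35.0
```

```bash
python3 - <<'E'
from h import *
st(); vial("pics/t7.png")
tool([668.2,24.8,90],-3.3)
a=cv2.imread("pics/t7.png")[190:290,170:370]; b=cv2.imread("pics/t7s.png")[160:260,220:340]
o=np.zeros((600,720,3),np.uint8); o[:200,:400]=cv2.resize(a,(400,200)); o[200:600,:480]=cv2.resize(b,(480,400)); cv2.imwrite("pics/v7.png",o)
E
```

```text
t 20.325 paddle track [40.8 -0.3] z 166.3 rot [ 1.7999e+02 -1.2000e-01  6.4300e+00] Fx 0.09 Fz -2.07
scene amber [269, 200, 17, 16, 150] [120.   -3.2] ends [112.3  10.8] [129.  -19.4]
t 20.425 pos [477.4  36.3 165.2] rot [1.80e+02 3.00e-02 6.42e+00] F [ 0.23 -0.37 -1.84] w 17.9 34.99874532222748
off mm [188.4  32.8  75.1] spin 0.1696
```

View pics/v7.png

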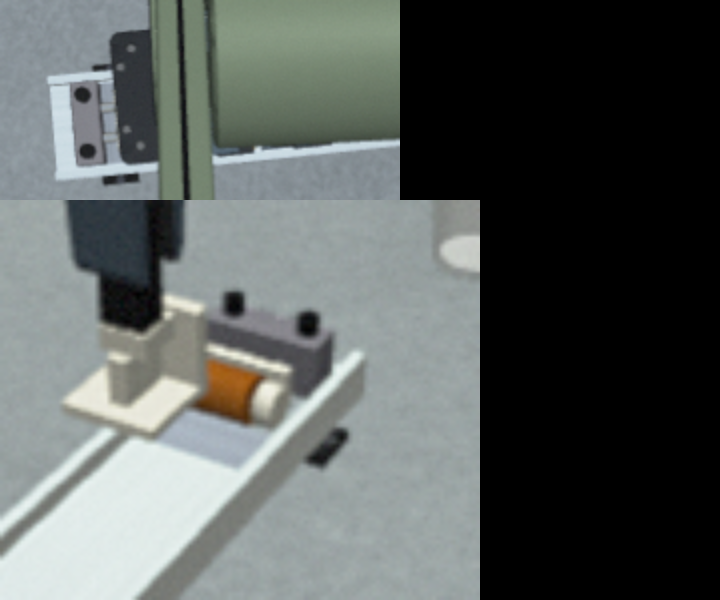

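The vial rests in the pocket against the stop. I'll carry the paddle back to its pad.

arm_command(
  motion=[
    {"offset": [0.03, 0.006, 0], "spin": 0},
    {"offset": [0.038, 0.008, 0], "spin": 0},
    {"offset": [0.038, 0.008, 0], "spin": 0},
    {"offset": [0.038, 0.008, 0], "spin": 0},
    {"offset": [0.03, 0.006, 0], "spin": 0},
  ],
)

```text
time_s: 21.05
ee_pos: [655.7, 19.6, 164.0]
ee_rot: [-180.0, 0.1, 6.4]
force: [-0.0, -0.6, -1.5]
gripper_width: 17.7
gripper_force: 35.0
```

arm_command(
  motion=[
    {"offset": [0.012, 0.001, 0], "spin": 0.085},
    {"offset": [0, 0, 0], "spin": 0.085},
    {"offset": [0, 0, 0], "spin": 0},
    {"offset": [0, 0, 0], "spin": 0},
    {"offset": [0, 0, 0], "spin": 0},
  ],
)

```text
time_s: 21.68
ee_pos: [666.5, 20.2, 165.4]
ee_rot: [180.0, 0.0, -3.3]
force: [-0.8, 0.2, -1.2]
gripper_width: 17.4
gripper_force: 35.0
```

```bash
python3 - <<'E'
from h import *
tool([667,19.5,90.4],-3.3)
E
```

```text
t 21.675 pos [666.5  20.2 165.4] rot [ 1.7999e+02  1.0000e-02 -3.3000e+00] F [-0.82  0.16 -1.23] w 17.4 34.99870419502258
off mm [ 0.6  0.6 75. ] spin 0.0
```

arm_command(
  motion=[
    {"offset": [0, 0, 0.015], "spin": 0},
    {"offset": [0, 0, 0.02], "spin": 0},
    {"offset": [0, 0, 0.02], "spin": 0},
    {"offset": [0, 0, 0.01], "spin": 0},
    {"offset": [0, 0, 0.004], "spin": 0},
  ],
)

```text
time_s: 22.3
ee_pos: [666.3, 20.1, 95.5]
ee_rot: [180.0, 0.1, -3.3]
force: [0.5, 0.0, -1.2]
gripper_width: 18.0
gripper_force: 35.0
```

arm_command(
  motion=[
    {"offset": [0, 0, 0.002], "spin": 0},
    {"offset": [0, 0, 0.002], "spin": 0},
    {"offset": [0, 0, 0.001], "spin": 0},
    {"offset": [0, 0, 0], "spin": 0},
    {"offset": [0, 0, 0], "spin": 0},
  ],
)

```text
time_s: 22.92
ee_pos: [666.8, 20.1, 91.6]
ee_rot: [180.0, -0.0, -3.3]
force: [0.4, 0.2, -0.7]
gripper_width: 17.9
gripper_force: 35.0
```

```bash
python3 - <<'E'
from h import *
tool([667,19.5,90.0],-3.3)
E
```

```text
t 22.925 pos [666.8  20.1  91.6] rot [ 1.80e+02 -2.00e-02 -3.33e+00] F [ 0.41  0.24 -0.65] w 17.9 34.99869525432587
off mm [0.2 0.6 1.6] spin -0.0006
```

arm_command(
  motion=[
    {"offset": [0, 0, 0.0005], "spin": 0},
    {"offset": [0, 0, 0.0005], "spin": 0},
    {"offset": [0, 0, 0], "spin": 0},
  ],
)

```text
time_s: 23.3
ee_pos: [666.7, 20.2, 90.4]
ee_rot: [180.0, 0.0, -3.3]
force: [0.3, -0.2, -1.4]
gripper_width: 17.8
gripper_force: 35.0
```

arm_command(
  motion=[
    {"offset": [0, 0, 0.0005], "spin": 0},
    {"offset": [0, 0, 0], "spin": 0},
  ],
)

```text
time_s: 23.55
ee_pos: [666.7, 20.2, 90.0]
ee_rot: [180.0, -0.0, -3.3]
force: [-0.3, 0.4, -1.5]
gripper_width: 17.9
gripper_force: 35.0
```

```bash
python3 - <<'E'
from h import *
tool([667,19.5,90.0],-3.3)
E
```

```text
t 23.55 pos [666.7  20.2  90. ] rot [ 1.7999e+02 -1.0000e-02 -3.3300e+00] F [-0.34  0.41 -1.54] w 17.9 34.9987256526947
off mm [ 0.3  0.7 -0. ] spin -0.0006
```

arm_command(
  motion=[
    {"offset": [0, 0, 0.0005], "spin": 0},
    {"offset": [0, 0, 0], "spin": 0},
  ],
)

```text
time_s: 23.8
ee_pos: [666.7, 20.2, 89.9]
ee_rot: [180.0, -0.0, -3.3]
force: [-0.4, 0.2, 3.6]
gripper_width: 18.1
gripper_force: 35.0
```

arm_command(
  motion=[
    {"offset": [0, 0, 0.0003], "spin": 0},
    {"offset": [0, 0, 0], "spin": 0},
  ],
)

```text
time_s: 24.05
ee_pos: [666.8, 20.2, 89.9]
ee_rot: [180.0, -0.0, -3.3]
force: [-3.3, -0.1, 5.2]
gripper_width: 18.0
gripper_force: 35.0
```

```bash
python3 - <<'E'
from h import *
tool([667,19.5,90.0],-3.3)
E
```

```text
t 24.05 pos [666.8  20.2  89.9] rot [ 1.80e+02 -3.00e-02 -3.33e+00] F [-3.31 -0.14  5.2 ] w 18.0 35.0008624792099
off mm [ 0.3  0.7 -0.1] spin -0.0005
```

The paddle is standing on the pad. I'll open gently and then rise straight up.

arm_command(
  motion=[
    {"offset": [0, 0, 0], "spin": 0},
    {"offset": [0, 0, 0], "spin": 0},
  ],
  newtons=4,
)

```text
time_s: 24.3
ee_pos: [667.0, 20.2, 89.7]
ee_rot: [-180.0, -0.1, -3.3]
force: [-1.5, -0.8, 5.6]
gripper_width: 17.9
gripper_force: 4.0
```

arm_command(
  motion=[
    {"offset": [0, 0, 0], "spin": 0},
    {"offset": [0, 0, 0], "spin": 0},
    {"offset": [0, 0, 0], "spin": 0},
    {"offset": [0, 0, 0], "spin": 0},
    {"offset": [0, 0, 0], "spin": 0},
  ],
  jaw=0.07,
)

```text
time_s: 24.92
ee_pos: [666.7, 20.2, 89.0]
ee_rot: [180.0, 0.0, -3.3]
force: [-1.5, 0.4, 0.7]
gripper_width: 65.2
gripper_force: 0.0
```

arm_command(
  motion=[
    {"offset": [0, 0, -0.01], "spin": 0},
    {"offset": [0, 0, -0.03], "spin": 0},
    {"offset": [0, 0, -0.04], "spin": 0},
    {"offset": [0, 0, -0.04], "spin": 0},
    {"offset": [0, 0, -0.02], "spin": 0},
  ],
)

```text
time_s: 25.55
ee_pos: [667.7, 20.2, 233.0]
ee_rot: [-180.0, -0.3, -3.3]
force: [0.2, -0.5, -0.4]
gripper_width: 70.2
gripper_force: 0.0
```

arm_command(
  motion=[
    {"offset": [0, 0.05, 0], "spin": 0},
    {"offset": [0, 0.05, 0], "spin": 0},
    {"offset": [0, 0.05, 0], "spin": 0},
    {"offset": [0, 0.05, 0], "spin": 0},
    {"offset": [0, 0.04, 0], "spin": 0},
  ],
)

```text
time_s: 26.18
ee_pos: [652.5, -221.5, 230.1]
ee_rot: [180.0, -0.1, -3.4]
force: [-0.6, 0.1, -0.1]
gripper_width: 70.4
gripper_force: 0.0
```

arm_command(
  motion=[
    {"offset": [0, 0.03, 0], "spin": 0},
    {"offset": [0, 0, 0], "spin": 0},
    {"offset": [0, 0, 0], "spin": 0},
    {"offset": [0, 0, 0], "spin": 0},
  ],
)

```text
time_s: 26.68
ee_pos: [651.2, -248.0, 229.5]
ee_rot: [-180.0, -0.0, -3.3]
force: [0.8, -0.4, -0.3]
gripper_width: 70.2
gripper_force: 0.0
```

```bash
python3 - <<'E'
from h import *
tool([667,19.5,90.0],-3.3); vial("pics/t8.png")
a=cv2.imread("pics/t8.png"); b=cv2.imread("pics/t8s.png")[130:330,100:400]
o=np.zeros((600,800,3),np.uint8); o[:300,:400]=cv2.resize(a,(400,300)); o[300:600,:450]=cv2.resize(b,(450,300)); o[:300,400:800]=cv2.resize(a[90:300,190:470],(400,300)); cv2.imwrite("pics/v8.png",o)
E
```

```text
t 26.675 pos [ 651.2 -248.   229.5] rot [-1.7999e+02 -2.0000e-02 -3.2500e+00] F [ 0.77 -0.44 -0.3 ] w 70.2 0.0
off mm [   0.6 -268.   139.6] spin 0.0008
top amber [232, 238, 18, 31, 480] [127.3   6.9] ends [140.9   5.6] [112.4   8.4]
scene amber [262, 198, 24, 18, 251] [119.9   6.4] ends [109.3  25.6] [133.  -17.2]
```

View pics/v8.png

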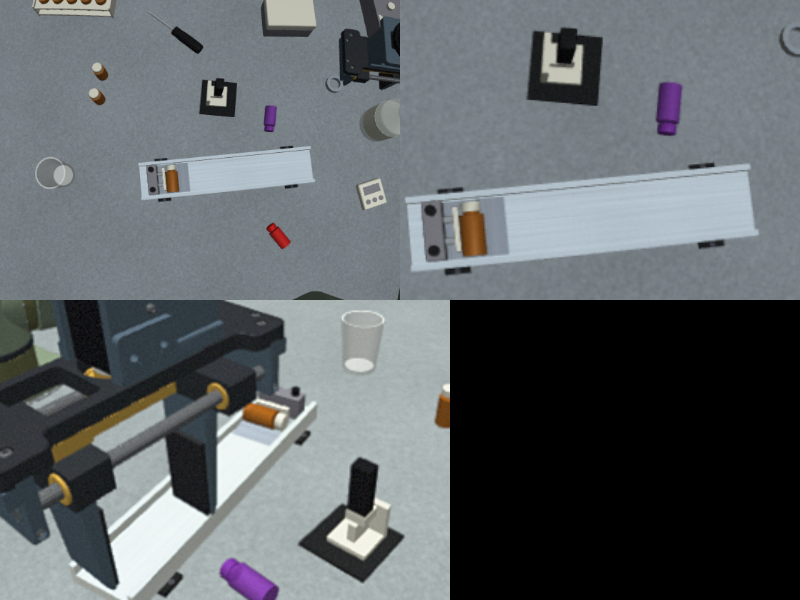

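The vial lies in the pocket at track x ≈ 127, as expected. The paddle stands upright on its pad, everything else is undisturbed, and the gripper is clear. I'm handing the job in.

```bash
python3 -c "
from workcell import env
print(env.job_done())"
```

```text
the job is handed in; nothing more can be done
None
```

I handed the job in after about 27 s on the robot's clock: the vial was pressed home at about 5.4 N for 0.6 s and is resting in the pocket, the paddle is upright on its pad, and the last pictures show nothing else disturbed.

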